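# Stack the cartons, open the unmarked oil cap

### The arm

A 6-joint arm with a two-finger parallel gripper is mounted at the origin on the work surface. World frame = base frame: x ahead of the robot, y to its left, z up, the work surface at z = 0. Lengths are in mm, angles in degrees, forces in N, time in s.
With the tool pointing down it reaches from about 425 to 925 mm from the base axis. Payload 12.5 kg.
Tool frame: the origin (TCP) lies midway between the tips of the shut fingers; the grasp point (between the pads) lies 19 mm behind it; z points along the fingers, y is the direction in which the jaws open and shut (so a half turn about z gives the same grasp; the last joint's range is limited). The gripper opens to 85 mm and grips with 20 to 120 N. Pads are 22 mm wide; open, the fingers measure 114 mm over their backs; the gripper's body (76 mm by 85 mm) begins 54 mm behind the grasp point. The pads swing forward as they close: fully open they stand 13 mm farther back than shut.
Start: joints at [-79.504, 28.126, 89.318, -0, 62.55, -6.05], TCP at [178.024, -599.126, 231.327] pointing down, gripper open.
Joint ranges: [-177.58, 177.58], [-47.91, 125.51], [2.72, 160], [-65.01, 245.01], [3.68, 167.84], [-153.87, 153.87]. Speed limits (degrees/s): [127.2, 127.2, 159.86, 180, 180, 180].

### API

Orientations are given as [roll, pitch, yaw] about the fixed x, y, z axes, in that order (R = Rz(yaw) Ry(pitch) Rx(roll)).
In Python, from rig import r gives the robot as it stands.
- The arm moves only by the tool servo_tool, never from a script. Its argument "moves" is text: rows parted by semicolons, each of 6 numbers parted by spaces: the shift along the world's x, y, z each as a share of 0.03 m, from -1 to 1, then the turn, a rotation vector about the world's x, y, z each as a share of 0.1 rad, from -1 to 1. In form: tx ty tz rx ry rz; .... A call has 1 to 12 rows; each row shifts and turns the commanded pose from where the row before left it; what a row does not reach is not made up. A row lasts 1/12 s, in which the tool goes at most 41.7 mm and 7.16 degrees, less where a joint would pass 70% of its speed; a pose out of reach is approached as far as the arm can. A call with a number of a shift or a turn outside -1 to 1 is refused whole. A call with a gripper value outside its range is refused whole. "gripper" is the opening, from 0 (shut) to 1 (fully open), set as the call begins (left out, the last holds). The fingers move at their own pace and stop on an object; "newtons" is the grip in N (left out, the last holds). Time passes only in rows, so rows that do not move let the fingers close. It gives the time, the measured TCP pose, the force and the opening at its end, in the units of the state.
- r.get_state(): the state, without advancing time (a new reading comes with each control period).
- r.capture(name): name is "scene" or "top" or "wrist"; returns a dict with "pixels" (400x640x3 uint8, red, green, blue), "camera_matrix" (3x3 intrinsics, pixels), "rvec" (rotation vector, rad) and "tvec" (3), from world to camera coordinates, as OpenCV has them. Camera axes: x right, y down, z forward; pixel columns grow to the right and rows downward; lengths in mm; the calibration is good to about 2 mm. A picture is of the moment at which its call begins. There is no depth.
- r.job_done(): hands the job in, once; it reports no verdict.
The state is a dict: "t": time; "joint_pos": joint angles; "joint_vel": joint speeds; "tau": joint torques, N m; "tcp_pos": TCP position; "eef_rot": TCP orientation; "ft_force": force on the tool from outside, world axes, zero at the start; "torque": the same for the moment, N m; "width": finger opening in mm.
Only numpy, scipy, OpenCV 4.12 (cv2) and the standard library are available. Lean on these libraries where they do the work, as an engineer would, in place of code of your own. Each camera call takes 0.05 s, during which the arm holds its last target.

### The job

Clear the two filter cartons off the green oil tank by stacking them, in either order, squarely on the carton standing on the bench, leaving the other things where they are. Then take off the tank's filler cap: nobody knows whether it is left- or right-handed, so try it one way and, if it stops almost at once, turn it the other way as far as it goes (about a sixth of a turn). Finish with the cap still in the gripper, held still and upright a hand's breadth straight above its neck; do not put it down or let go.

Things in the scene. Friction and masses are not known exactly. Their poses are not given: they have to be found in the camera images.
- carton_1_mid (a point): closed cardboard filter carton with a green band and a paper tape line, 60 (its x) by 90 (its y) by 55 mm high, about 0.25 kg; the point is its centre, half-way up. It starts on the tank's top, at one side of the filler neck
- carton_2_mid (a point): closed cardboard filter carton with a green band and a paper tape line, 60 (its x) by 90 (its y) by 55 mm high, about 0.25 kg; the point is its centre, half-way up. It starts on the tank's top, at the other side of the filler neck
- carton_base_mid (a point): closed cardboard filter carton with a green band and a paper tape line, 60 (its x) by 90 (its y) by 55 mm high, about 0.25 kg; the point is its centre, half-way up. It stands on the bench by itself and is the foot of the column
- tank: fixed green sheet-steel oil tank, 200 (its x) by 320 (its y) by 90 mm high; origin at the centre of its underside. The filler neck stands in the middle of its top
- neck (a point): centre of the rim of the fixed filler neck: ring 62 mm across, rim 28 mm above the tank's top. Axes as the tank's. Turned the loosening way the cap runs freely to an end stop at about 1.1 rad, where it lifts straight out (slots pass it at 1.0 to 1.15 rad, 20 mm of lift clears); the other way it stops at about 0.25 rad; driven on against that stop, the moment on the tool passes 0.7 N m by 0.35 rad and the cap strains along a little (free turning: under 0.4 N m)
- cap_grip (a point): steel filler cap, 0.4 kg, on the neck: dark disc 68 across, 8 thick, with an upright yellow grip bar 52 long (its x; +x end white), 14 thick (its y), top 40 mm above the disc's underside. Point: on the axis in the bar, 26 mm above the disc's underside (= rim). Closed, its x is along the tank's x. Hand unmarked, varies. It does not rise as it turns; turned too little it lifts only 4 mm. Turns with little force
- jug_at (a point): white oil jug, loose, leave it where it is; 100 mm across, handle on its +y side, 190 mm tall; the point is on its axis, 65 mm up
- spray_at (a point): grey spray bottle, loose, leave it where it is; 56 mm across, 170 mm tall; the point is on its axis, 85 mm up
- filter_at (a point): blue spin-on filter, loose, leave it where it is; 72 mm across, 86 mm tall; the point is on its axis, 43 mm up
- wrench_at (a point): steel wrench, loose, leave it where it is; lying flat along its x; the point is at its origin

How it is judged (in metres and radians):
On the way, in this order (a step that is already met when the one before it is completed fails the run):
1. one carton stands squarely on the bench carton, released (((horizontal distance between carton_1_mid and carton_base_mid below 0.015 m and z of carton_1_mid in the frame of carton_base_mid between 0.048 and 0.062 m and angle between the x axis of carton_1_mid and the x axis of carton_base_mid, either way round below 0.17 rad and contact force between carton_1 and the fingers below 0.05 N) or (horizontal distance between carton_2_mid and carton_base_mid below 0.015 m and z of carton_2_mid in the frame of carton_base_mid between 0.048 and 0.062 m and angle between the x axis of carton_2_mid and the x axis of carton_base_mid, either way round below 0.17 rad and contact force between carton_2 and the fingers below 0.05 N))), for 0.2 s.
2. both cartons are stacked on the bench carton, released (height (world z) of carton_base_mid below 0.035 m and angle between carton_base_mid's own z axis and vertical below 0.1 rad and (((horizontal distance between carton_1_mid and carton_base_mid below 0.015 m and z of carton_1_mid in the frame of carton_base_mid between 0.048 and 0.062 m and angle between the x axis of carton_1_mid and the x axis of carton_base_mid, either way round below 0.17 rad and contact force between carton_1 and the fingers below 0.05 N) and (horizontal distance between carton_2_mid and carton_1_mid below 0.015 m and z of carton_2_mid in the frame of carton_1_mid between 0.048 and 0.062 m and angle between the x axis of carton_2_mid and the x axis of carton_1_mid, either way round below 0.17 rad and contact force between carton_2 and the fingers below 0.05 N)) or ((horizontal distance between carton_2_mid and carton_base_mid below 0.015 m and z of carton_2_mid in the frame of carton_base_mid between 0.048 and 0.062 m and angle between the x axis of carton_2_mid and the x axis of carton_base_mid, either way round below 0.17 rad and contact force between carton_2 and the fingers below 0.05 N) and (horizontal distance between carton_1_mid and carton_2_mid below 0.015 m and z of carton_1_mid in the frame of carton_2_mid between 0.048 and 0.062 m and angle between the x axis of carton_1_mid and the x axis of carton_2_mid, either way round below 0.17 rad and contact force between carton_1 and the fingers below 0.05 N)))), for 0.2 s.
3. the cap is turned loose in its neck (angle between the x axis of cap_grip and the x axis of neck, either way round above 0.8 rad and z of cap_grip in the frame of neck below 0.045 m and horizontal distance between cap_grip and neck below 0.01 m), for 0.05 s.
At the end, for the whole second after the job is handed in: The three cartons stand in one upright column on the bench, each within 15 mm and 0.17 rad of the one below, at rest and untouched by the fingers. The cap is held in the fingers, still and within 0.25 rad of upright, its disc 50 to 200 mm above the neck's rim and within 50 mm of the neck's axis (all of step 2 and linear speed of each of carton_1, carton_2, carton_base, cap below 0.03 m/s and z of cap_grip in the frame of neck between 0.076 and 0.226 m and horizontal distance between cap_grip and neck below 0.05 m and angle between cap_grip's own z axis and vertical below 0.25 rad and contact force between cap and the fingers above 2 N and contact force between cap and tank below 0.05 N); the arm keeps its last pose, push and grip.
It fails at once if the white oil jug is moved more than 40 mm (distance of jug_at from where it was at the start of the episode above 0.04 m).
It fails at once if the grey spray bottle is moved more than 40 mm (distance of spray_at from where it was at the start of the episode above 0.04 m).
It fails at once if the blue spin-on filter is moved more than 40 mm (distance of filter_at from where it was at the start of the episode above 0.04 m).
It fails at once if the steel wrench is moved more than 40 mm (distance of wrench_at from where it was at the start of the episode above 0.04 m).
It also fails if it takes over 72 s, if anything falls off the work surface, if the arm or the gripper's body presses on something with over 40 N, if the wrist force passes 120 N, or if a joint passes its speed limit or range.

## Working session

There is one attempt and no reset: what is moved stays moved. The work goes in short steps, Python scripts to look and compute and a tool call to move; the robot and the scene stay as the last step left them, time stands still between calls to the robot, and variables do not carry over. Pictures are saved under pics/ and viewed, and the job is handed in when it is done.

Besides the shell and the picture viewer there is one more tool, called as a command line: name --argument value ..., lists and objects as JSON in quotes. servo_tool: Moves the arm, as the interface text tells. Shift numbers are shares of 0.03 m and turn numbers shares of 0.1 rad, none past 1 either way. Its arguments: {"type":"object","properties":{"moves":{"type":"string"},"gripper":{"type":"number"},"newtons":{"type":"number"}},"required":["moves"]}

```bash
ls; mkdir -p pics; python3 - <<'E'
from rig import r
import cv2
print(r.get_state())
for n in("scene","top","wrist"):
    c=r.capture(n); cv2.imwrite(f"pics/{n}0.png",c["pixels"][:,:,::-1]); print(n,c["camera_matrix"],c["rvec"],c["tvec"])
E
```

```text
pics
{'t': 0.0, 'joint_pos': array([-7.95012314e+01,  2.81643680e+01,  8.93512467e+01,  1.10363862e-03,
        6.25506692e+01, -6.05024194e+00]), 'joint_vel': array([ 0.09347523,  0.02713956, -0.01986061, -0.04478308, -0.08914086,
       -0.02164038]), 'tau': array([ 9.40768659e-04, -6.18448091e+01, -2.61579984e+01, -3.14667409e-05,
        4.13266636e-03,  1.43381925e-05]), 'tcp_pos': array([ 178.0060792 , -598.86424701,  230.71861612]), 'eef_rot': array([-1.79934189e+02, -7.95969289e-03,  1.65484967e+01]), 'ft_force': array([ 0.04804331,  0.46578455, -0.19877321]), 'torque': array([-0.06050886, -0.05072221, -0.00114771]), 'width': 84.92621484162609}
scene [[509.57972962   0.         321.03907613]
 [  0.         509.57972962 190.35689272]
 [  0.           0.           1.        ]] [ 2.3657153   0.6197869  -0.20571493] [-586.34915506 -114.31126013 1701.52601399]
top [[451.53151411   0.         319.63539379]
 [  0.         451.53151411 199.24112686]
 [  0.           0.           1.        ]] [ 2.16766071 -2.21458756  0.04850081] [ 105.50571729  646.36709589 1221.98855411]
wrist [[277.55765599   0.         315.57464653]
 [  0.         277.55765599 201.97026848]
 [  0.           0.           1.        ]] [-2.31995381  1.73017957  0.25853504] [-624.15703514  -38.34349918  379.13235768]
```

View pics/scene0.png

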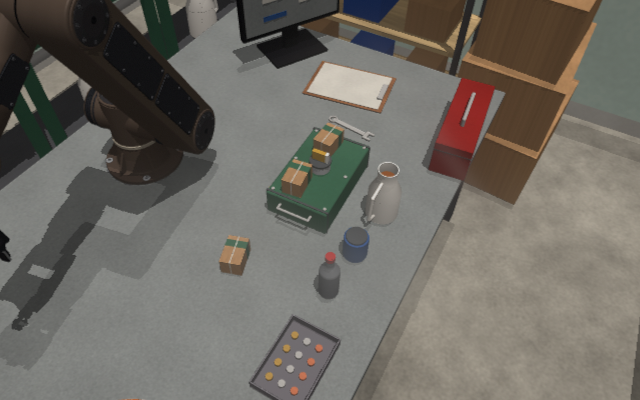

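View pics/top0.png

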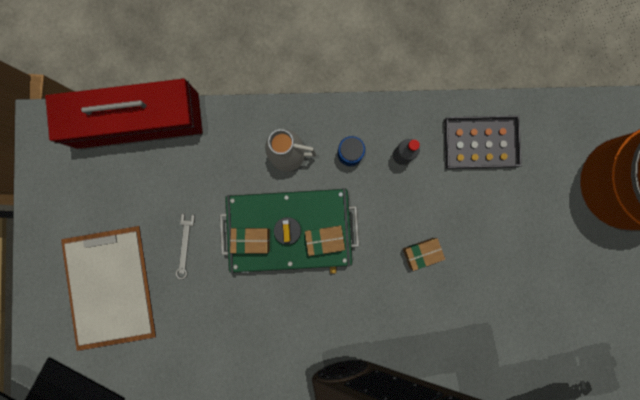

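View pics/wrist0.png

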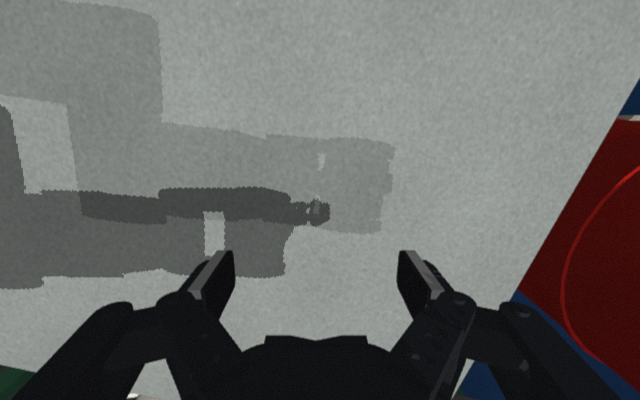

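The scene and top views show the cartons at top-view pixels (249,241) and (325,241), with the cap at (287,231) between them. The bench carton is at (424,254), and the wrist view shows only bench. I'll zoom in next.

```bash
cat > h.py <<'E'
import numpy as np, cv2
from rig import r
def ray(c,uv):
    R,_=cv2.Rodrigues(np.array(c["rvec"],float)); t=np.array(c["tvec"],float).ravel()
    d=np.linalg.inv(c["camera_matrix"])@np.array([uv[0],uv[1],1.0])
    return -R.T@t, R.T@d
def onz(c,uv,z):
    o,d=ray(c,uv); return o+d*(z-o[2])/d[2]
def proj(c,P):
    return cv2.projectPoints(np.array(P,float).reshape(-1,3),np.array(c["rvec"],float),np.array(c["tvec"],float),c["camera_matrix"],None)[0].reshape(-1,2)
def crop(c,x0,y0,x1,y1,k,name):
    cv2.imwrite(name,cv2.resize(c["pixels"][y0:y1,x0:x1,::-1],None,fx=k,fy=k,interpolation=cv2.INTER_NEAREST))
def boxes(c,lo=(5,70,60),hi=(22,255,255),amin=60):
    hsv=cv2.cvtColor(c["pixels"],cv2.COLOR_RGB2HSV)
    m=cv2.inRange(hsv,lo,hi); return hsv,m
E
python3 - <<'E'
from h import *
c=r.capture("top")
crop(c,215,180,365,280,5,"pics/tz.png"); crop(c,390,225,460,285,8,"pics/tb.png")
o,_=ray(c,(0,0));print("cam",o)
hsv,m=boxes(c)
n,l,s,ce=cv2.connectedComponentsWithStats(m)
for i in range(1,n):
    if s[i,4]>25: print(s[i],ce[i], onz(c,ce[i],145).round(1))
E
```

```text
cam [ 583.90236078   82.67460851 1254.75130906]
[ 27  73  19  26 365] [35.80273973 85.53972603] [942.6 796.1 145. ]
[52 86 25  9 34] [65.05882353 91.        ] [927.  722.3 145. ]
[456 129   7   7  43] [459.11627907 132.11627907] [ 800.6 -257.8  145. ]
[470 128   8   8  47] [473.59574468 131.65957447] [ 800.9 -293.6  145. ]
[485 128   7   8  45] [488.08888889 131.28888889] [ 801.  -329.3  145. ]
[499 128   8   7  45] [502.44444444 131.06666667] [ 800.8 -364.7  145. ]
[595 129  45  96 462] [621.65151515 169.9025974 ] [ 697.9 -652.3  145. ]
[271 133  21  20 318] [280.97798742 142.31446541] [785.2 183.5 145. ]
[486 153   8   8  45] [489.13333333 156.35555556] [ 738.6 -329.4  145. ]
[500 153   8   7  44] [503.5 156. ] [ 738.7 -364.7  145. ]
[457 154   7   7  45] [460. 157.] [ 738.6 -257.7  145. ]
[471 154   8   7  46] [474.63043478 156.89130435] [ 738.1 -293.7  145. ]
[  0 194  14  12 148] [  6.52027027 199.42567568] [658.1 865.7 145. ]
[  0 219   3 163 319] [  0.5799373  288.84952978] [438.9 877.  145. ]
[282 224   9  19 124] [285.83870968 232.73387097] [561.3 175.4 145. ]
[  61  226   95  125 1550] [110.48967742 287.47354839] [436.8 606.7 145. ]
[320 226  25  28 516] [331.70930233 239.18023256] [543.2  63.2 145. ]
[230 228   6  12  68] [232.63235294 233.77941176] [561.5 306.1 145. ]
[245 228  23  26 563] [256.09413854 240.24511545] [544.5 248.7 145. ]
[305 231   7  12  67] [307.86567164 236.31343284] [551.5 121.5 145. ]
[419 238  26  28 480] [431.33958333 251.12708333] [ 509.1 -179.3  145. ]
[230 241   6  13  72] [232.52777778 246.66666667] [530.  306.7 145. ]
[307 244   7  12  69] [309.86956522 249.42028986] [519.4 117.2 145. ]
[405 247  13  24 146] [410.89726027 258.38356164] [ 492.5 -128.9  145. ]
[330 267   7   7  40] [332.775 270.15 ] [467.9  62.3 145. ]
```

View pics/tz.png

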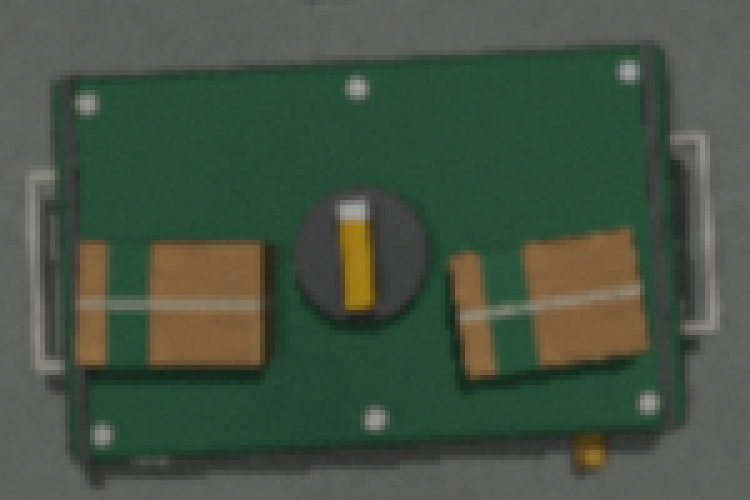

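View pics/tb.png

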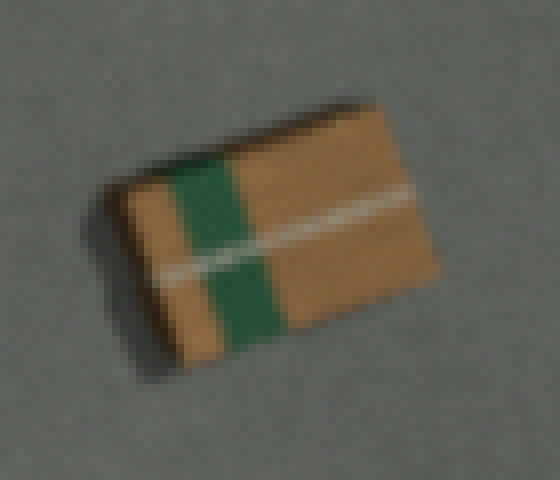

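```bash
cat >> h.py <<'E'
def rect(c,win,z,vmin=95,hlo=5,hhi=22):
    x0,y0,x1,y1=win
    hsv=cv2.cvtColor(c["pixels"],cv2.COLOR_RGB2HSV)
    m=cv2.inRange(hsv,(hlo,60,vmin),(hhi,255,255)); k=np.zeros_like(m); k[y0:y1,x0:x1]=m[y0:y1,x0:x1]
    k=cv2.morphologyEx(k,cv2.MORPH_OPEN,np.ones((2,2),np.uint8))
    ys,xs=np.nonzero(k)
    P=np.array([onz(c,(x,y),z)[:2] for x,y in zip(xs,ys)],np.float32)
    (cx,cy),(w,h),a=cv2.minAreaRect(P)
    # long-axis angle in world
    L=a if w>h else a+90
    L=(L+90)%180-90
    return np.round([cx,cy,max(w,h),min(w,h),L],1)
E
python3 - <<'E'
from h import *
c=r.capture("top")
for v in (80,95,110):
  print(v,"left",rect(c,(225,222,272,260),145,v),"right",rect(c,(300,220,350,262),145,v),"base",rect(c,(398,232,450,280),55,v))
hsv=cv2.cvtColor(c["pixels"],cv2.COLOR_RGB2HSV)
print(hsv[240,255],hsv[260,412],hsv[243,402:412])
# yellow bar
m=cv2.inRange(hsv,(20,120,90),(32,255,255)); ys,xs=np.nonzero(m); k=(xs>270)&(xs<300)&(ys>215)&(ys<250)
print("bar rgbhsv",hsv[232,286],xs[k].min(),xs[k].max(),ys[k].min(),ys[k].max(),onz(c,(286,220),158),onz(c,(286.5,241.5),158))
# tank screws
m=cv2.inRange(hsv,(0,0,130),(180,60,255)); n,l,s,ce=cv2.connectedComponentsWithStats(m)
for i in range(1,n):
  if 222<ce[i][0]<352 and 190<ce[i][1]<272 and s[i,4]>5: print(s[i,4],ce[i].round(1),onz(c,ce[i],90).round(1))
E
```

```text
80 left [543.1 264.9  91.2  58.7  88.8] right [538.5  78.9  89.5  60.1 -82.3] base [ 493.2 -186.3   91.2   61.5  -71.5]
95 left [541.8 266.   88.5  56.2  88.8] right [538.2  78.7  89.   59.1 -82.4] base [ 492.9 -186.5   90.9   60.4  -71.7]
110 left [541.8 265.   86.4  56.2  88.8] right [538.3  78.7  88.3  58.2 -82.3] base [ 493.  -186.5   89.1   58.1  -72.2]
[ 17  74 142] [ 15 102 138] [[47 19 96]
 [45 16 96]
 [45 16 93]
 [47 19 96]
 [45 16 95]
 [47 19 95]
 [53 11 96]
 [50 16 96]
 [45 11 96]
 [50 16 95]]
bar rgbhsv [ 23 217 161] 283 289 224 241 [592.43968501 173.34167864 158.        ] [540.40186739 173.0314497  158.        ]
9 [340. 194.] [657.1  38.2  90. ]
8 [285.9 197.1] [652.  178.3  90. ]
7 [232.  200.3] [646.9 317.8  90. ]
15 [285. 222.] [587.9 181.6  90. ]
13 [222.5 249.5] [520.7 343.6  90. ]
8 [344.1 260.1] [487.   31.6  90. ]
7 [289.7 263. ] [482.6 171.3  90. ]
6 [235.  266.5] [476.5 312.   90. ]
```

servo_tool --moves "0.5 0.94 0 0 0 0.59;0.5 0.94 0 0 0 0.59;0.5 0.94 0 0 0 0.59;0.5 0.94 0 0 0 0.59;0.5 0.94 0 0 0 0.59;0.5 0.94 0 0 0 0.59;0.5 0.94 0 0 0 0.59;0.5 0.94 0 0 0 0.59;0.5 0.94 0 0 0 0.59;0.5 0.94 0 0 0 0.59;0.5 0.94 0 0 0 0.59;0.5 0.94 0 0 0 0.59" --gripper 1 --newtons 30

```text
t: 1.25
tcp_pos: [358.4, -259.3, 231.4]
eef_rot: [180.0, 0.0, 57.3]
ft_force: [1.4, 0.4, 0.5]
width: 85.4
```

servo_tool --moves "0.5 0.94 0 0 0 0.59;0.5 0.94 0 0 0 0.59;0.5 0.94 0 0 0 0.59;0.5 0.94 0 0 0 0.59;0.5 0.94 0 0 0 0.59;0.5 0.94 0 0 0 0.59;0.5 0.94 0 0 0 0.59;0.5 0.94 0 0 0 0.59;0.5 0.94 0 0 0 0.59;0.5 0.94 0 0 0 0.59;0.5 0.94 0 0 0 0.59;0.5 0.94 0 0 0 0.59"

```text
t: 2.25
tcp_pos: [538.5, 79.3, 231.4]
eef_rot: [180.0, 0.0, 97.9]
ft_force: [0.1, -0.4, 0.1]
width: 85.2
```

```bash
cat > st.py <<'E'
from h import *
s=r.get_state(); print(s["t"],s["tcp_pos"].round(1),s["eef_rot"].round(1),"F",s["ft_force"].round(1),"T",s["torque"].round(2),"w",round(s["width"],1),"q",s["joint_pos"].round(0))
E
python3 st.py; python3 -c "
from h import *
c=r.capture('wrist'); cv2.imwrite('pics/w1.png',c['pixels'][:,:,::-1])"
```

```text
2.25 [538.5  79.3 231.4] [180.    0.   97.9] F [ 0.1 -0.4  0.1] T [-0.11  0.01  0.01] w 85.2 q [  1.  22. 101.  -0.  58.  -6.]
```

View pics/w1.png

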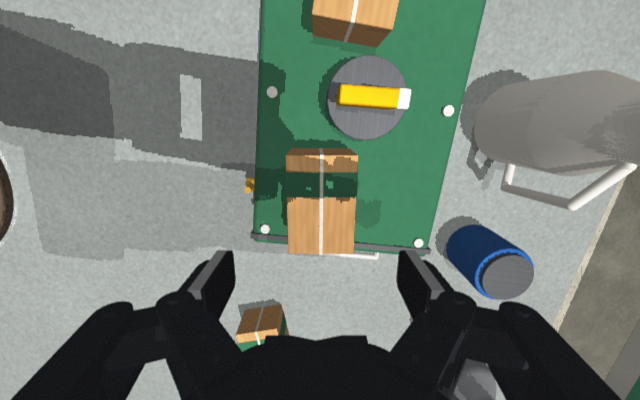

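The wrist view shows the carton between the fingers, tape line vertical at u≈321, so the jaws are aligned with it. I'll cross-check the cartons' positions with this camera.

```bash
python3 - <<'E'
from h import *
c=r.capture("wrist")
for uv in [(286,155),(357,155),(288,254),(355,254),(321,155),(321,254)]: print(uv,onz(c,uv,145).round(1))
for uv in [(340,95),(410,98)]: print("bar",onz(c,uv,158).round(1))
crop(c,270,0,420,270,2.2,"pics/w1z.png")
E
```

```text
(286, 155) [509.9 124.2 145. ]
(357, 155) [567.5 132.4 145. ]
(288, 254) [521.8  35.1 145. ]
(355, 254) [582.4  43.8 145. ]
(321, 155) [538.3 128.2 145. ]
(321, 254) [551.6  39.3 145. ]
bar [545.1 174.7 158. ]
bar [596. 180. 158.]
```

View pics/w1z.png

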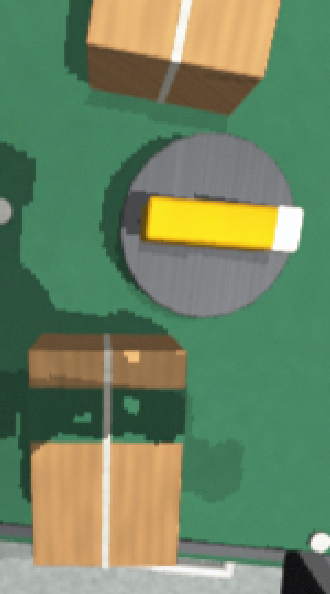

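```bash
python3 - <<'E'
from h import *
c=r.capture("wrist"); print(ray(c,(0,0))[0].round(1)); 
s=r.get_state(); p=s["tcp_pos"]
import math
a=math.radians(97.9-90); y=np.array([math.cos(a),math.sin(a),0])
print(proj(c,[p,p+[0,0,32],p+[0,0,32]+42.5*y,p+[0,0,32]-42.5*y]).round(0))
c=r.capture("scene"); crop(c,255,115,385,235,6,"pics/s1.png")
print(proj(c,[[566.5,174.5,118],[566.5,174.5,158],[570.5,177.3,158]]).round(1))
for (cx,cy,L) in [(538.4,78.8,97.6),(542.5,265.5,88.8)]:
  a=math.radians(L);u=np.array([math.cos(a),math.sin(a)]);v=np.array([-u[1],u[0]])
  print([ (((proj(c,[*( [cx,cy]+i*45*u+j*30*v),145])[0]-[255,115])*6+2.5)).round(0).tolist() for i,j in [(1,1),(1,-1),(-1,-1),(-1,1)]])
E
```

```text
[528.7 154.4 373.6]
[[314. 256.]
 [314. 290.]
 [406. 290.]
 [221. 290.]]
[[319.6 160. ]
 [319.8 150.6]
 [321.4 150.5]]
[[224.0, 258.0], [336.0, 291.0], [264.0, 420.0], [148.0, 384.0]]
[[429.0, 39.0], [529.0, 79.0], [443.0, 183.0], [341.0, 140.0]]
```

View pics/s1.png

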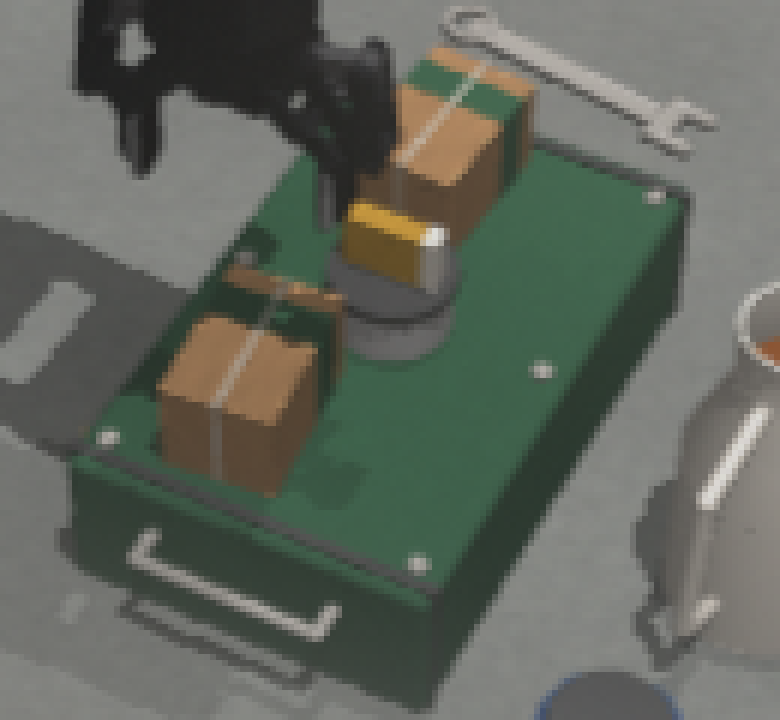

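In the scene view the right carton's top corners fall about (+1.6, +0.7) px from the top-camera prediction, roughly 5 mm. I'll compare both cameras in world coordinates, including the bench carton.

```bash
python3 - <<'E'
from h import *
c=r.capture("scene"); crop(c,205,225,265,285,10,"pics/s2.png")
f=lambda p:((p[0]-2.5)/6+255,(p[1]-2.5)/6+115)
for n,pts in dict(right=[(230,264),(345,297),(278,424),(160,385)],left=[(432,46),(535,90),(450,187)]).items():
  P=np.array([onz(c,f(p),145)[:2] for p in pts]); print(n,P.round(1).tolist())
  if len(P)==4: print(P.mean(0))
  else: print((P[0]+P[2])/2)
print("bar",onz(c,f((393,220)),158), [onz(c,f(p),90).round(1)[:2].tolist() for p in [(655,195),(417,563),(108,437),(243,258)]])
print(((proj(c,[[493,-186.4,55]])[0]-[205,225])*10+4.5))
E
```

```text
right [[507.7, 117.4], [567.7, 126.2], [581.1, 39.2], [520.0, 32.5]]
[544.13253772  78.81793293]
left [[517.5, 307.1], [580.1, 304.1], [575.9, 219.0]]
[546.69176432 263.02454241]
bar [568.46927492 172.70781368 158.        ] [[647.7, 318.0], [658.0, 37.4], [488.0, 31.2], [482.6, 169.4]]
[276.29978698 237.46057389]
```

View pics/s2.png

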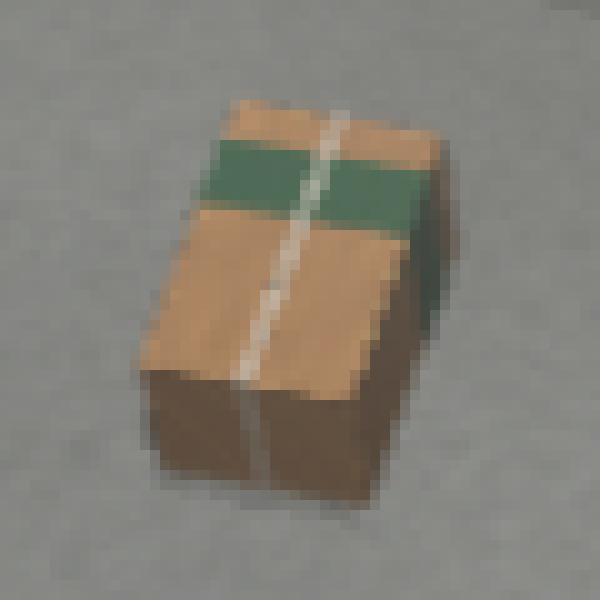

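The two cameras agree on the tank screws to about 1 mm, but on cartons the scene view reads x about 5 mm larger. I'll pick at a compromise and use the grasp itself to settle the bias.

servo_tool --moves "0.12 0.02 -0.5 0 0 -0.05;0 0 -0.6 0 0 0;0 0 -0.6 0 0 0;0 0 -0.6 0 0 0;0 0 -0.6 0 0 0;0 0 -0.6 0 0 0;0 0 -0.6 0 0 0;0 0 -0.14 0 0 0;0 0 0 0 0 0;0 0 0 0 0 0"

```text
t: 3.33
tcp_pos: [541.8, 77.7, 104.8]
eef_rot: [180.0, 0.0, 97.3]
ft_force: [0.1, -0.1, 0.9]
width: 85.2
```

servo_tool --moves "0 0 0 0 0 0;0 0 0 0 0 0;0 0 0 0 0 0;0 0 0 0 0 0;0 0 0 0 0 0;0 0 0 0 0 0;0 0 0 0 0 0" --gripper 0 --newtons 30

```text
t: 3.92
tcp_pos: [542.1, 78.2, 105.3]
eef_rot: [179.9, 0.0, 97.4]
ft_force: [-0.4, -1.2, 7.3]
width: 60.0
```

```bash
python3 st.py; python3 -c "
from h import *
c=r.capture('wrist'); cv2.imwrite('pics/w2.png',c['pixels'][:,:,::-1])
c=r.capture('scene'); crop(c,255,115,385,235,6,'pics/s3.png')
c=r.capture('top'); crop(c,215,180,365,280,5,'pics/t3.png')"
```

```text
3.9167 [542.1  78.2 105.3] [179.9   0.   97.4] F [-0.4 -1.2  7.3] T [-0.27  0.22 -0.06] w 60.0 q [  1.  31. 107.  -0.  41.  -6.]
```

View pics/w2.png

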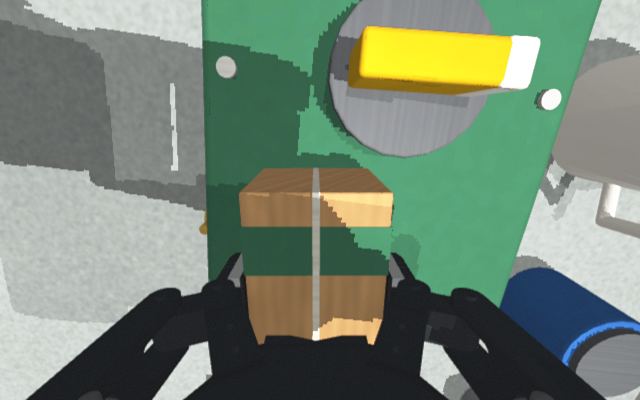

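View pics/s3.png

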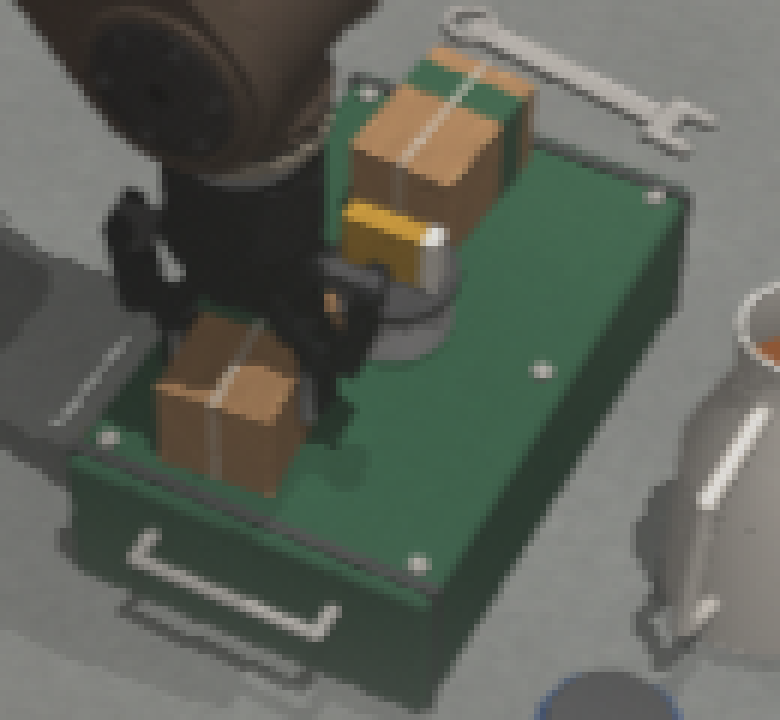

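Grip holds at 60 mm and the carton hardly moved, so its true x is about 542, between the two cameras. I'll place with the same averaging.

```bash
python3 - <<'E'
from h import *
c=r.capture("wrist"); p=onz(c,(316,192),145); print("far edge",p.round(1)); s=r.get_state(); t=s["tcp_pos"]
import math
a=math.radians(97.4); u=np.array([math.cos(a),math.sin(a)]); print("along",(p[:2]-t[:2])@u, "bar",onz(c,(362,40),158).round(1),onz(c,(535,50),158).round(1))
c=r.capture("scene")
g=lambda p:((p[0]-4.5)/10+205,(p[1]-4.5)/10+225)
P=np.array([onz(c,g(p),55)[:2] for p in [(235,98),(440,132),(355,401),(143,372)]]);print("base scene",P.round(1).tolist(),P.mean(0))
E
```

```text
far edge [535.8 125.  145. ]
along 47.24320496148194 bar [542.6 174.9 158. ] [592.8 178.8 158. ]
base scene [[455.5, -153.6], [512.1, -134.8], [542.0, -219.1], [487.2, -239.7]] [ 499.20999463 -186.82014872]
```

servo_tool --moves "0 0 0.5 0 0 0;0 0 0.9 0 0 0;-0.15 -0.89 0 0 0 0.2;-0.15 -0.89 0 0 0 0.2;-0.15 -0.89 0 0 0 0.2;-0.15 -0.89 0 0 0 0.2;-0.15 -0.89 0 0 0 0.2;-0.15 -0.89 0 0 0 0.2;-0.15 -0.89 0 0 0 0.2;-0.15 -0.89 0 0 0 0.2;-0.15 -0.89 0 0 0 0.2;-0.15 -0.85 0 0 0 0.23" --newtons 40

```text
t: 5.17
tcp_pos: [496.2, -188.8, 146.4]
eef_rot: [180.0, 0.0, 109.1]
ft_force: [1.1, 0.1, -1.3]
width: 59.8
```

servo_tool --moves "0 0 0 0 0 0;0 0 0 0 0 0;0 0 0 0 0 0"

```text
t: 5.42
tcp_pos: [496.5, -187.2, 146.2]
eef_rot: [180.0, -0.0, 109.0]
ft_force: [-1.1, -0.2, -2.7]
width: 59.8
```

```bash
python3 st.py; python3 -c "
from h import *
c=r.capture('wrist'); cv2.imwrite('pics/w3.png',c['pixels'][:,:,::-1])
c=r.capture('scene'); crop(c,185,175,285,285,6,'pics/s4.png')"
```

```text
5.4167 [ 496.5 -187.2  146.2] [180.  -0. 109.] F [-1.1 -0.2 -2.7] T [ 0.   -0.01 -0.03] w 59.8 q [-28.  27. 108.   0.  45. -47.]
```

View pics/w3.png

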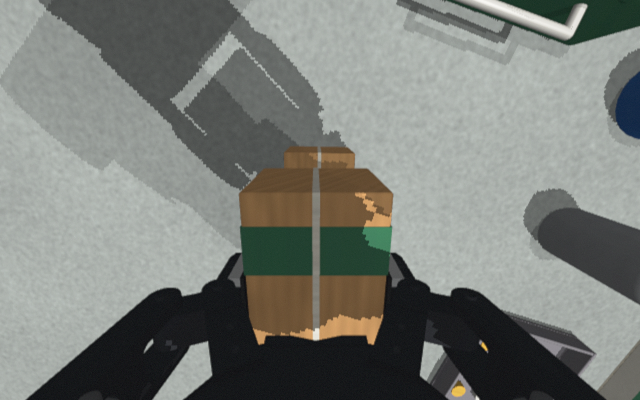

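View pics/s4.png

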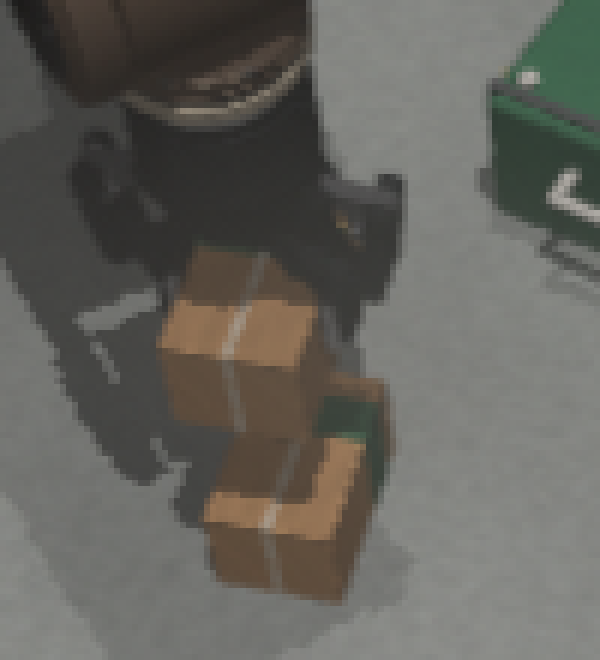

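The held carton's tape in the wrist view is at u=316. Behind it the bench carton shows at u 285–355, with its far top edge at v≈153.

```bash
python3 - <<'E'
from h import *
import math
c=r.capture("wrist"); crop(c,270,130,370,210,7,"pics/w3z.png")
t=r.get_state()["tcp_pos"]; a=math.radians(109); u=np.array([math.cos(a),math.sin(a)]); v=np.array([u[1],-u[0]])
for n,uv,z in [("held far",(316,192),186),("base far mid",(319.5,153),55),("L",(285,153),55),("R",(355,153),55)]:
    p=onz(c,uv,z); d=p[:2]-t[:2]; print(n,p.round(1),"along",d@u,"jaw",d@v)
E
```

```text
held far [ 481.2 -142.   186. ] along 47.29365357915838 jaw -0.1968435364431034
base far mid [ 484.3 -141.9   55. ] along 46.32001358506425 jaw 2.804587334548295
L [ 457.1 -151.4   55. ] along 46.276387915760154 jaw -26.016315844064955
R [ 512.3 -132.2   55. ] along 46.36489381836461 jaw 32.45430685101565
```

View pics/w3z.png

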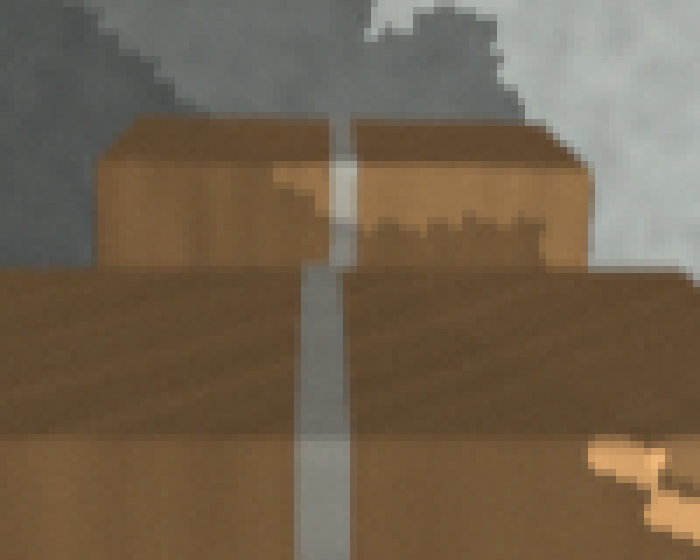

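servo_tool --moves "0.07 0.01 -0.5 0 0 -0.1;0 0 -0.6 0 0 0;0 0 -0.6 0 0 0;0 0 -0.4 0 0 0;0 0 -0.25 0 0 0;0 0 -0.1 0 0 0;0 0 0 0 0 0;0 0 0 0 0 0"

```text
t: 6.23
tcp_pos: [499.0, -187.1, 73.1]
eef_rot: [180.0, 0.0, 108.5]
ft_force: [-0.3, -0.2, -2.8]
width: 59.4
```

```bash
python3 st.py
```

```text
6.2333 [ 499.  -187.1   73.1] [180.    0.  108.5] F [-0.3 -0.2 -2.8] T [-0.01 -0.03  0.07] w 59.4 q [-28.  33. 111.   0.  36. -46.]
```

servo_tool --moves "0 0 -0.06 0 0 0;0 0 -0.03 0 0 0;0 0 0 0 0 0"

```text
t: 6.48
tcp_pos: [499.0, -187.3, 70.4]
eef_rot: [180.0, 0.0, 108.4]
ft_force: [-0.0, -0.4, -1.7]
width: 59.5
```

servo_tool --moves "0 0 -0.02 0 0 0;0 0 0 0 0 0"

```text
t: 6.65
tcp_pos: [499.0, -187.3, 70.3]
eef_rot: [179.9, 0.1, 108.4]
ft_force: [-2.0, 1.3, 8.2]
width: 59.7
```

servo_tool --moves "0 0 0 0 0 0;0 0 0 0 0 0;0 0 0 0 0 0;0 0 0 0 0 0;0 0 0 0 0 0;0 0 0.3 0 0 0;0 0 0.8 0 0 0;0 0 0.9 0 0 0;0 0 0.9 0 0 0;0 0 0.9 0 0 0;0 0 0.5 0 0 0;0 0 0 0 0 0" --gripper 1

```text
t: 7.65
tcp_pos: [499.7, -187.7, 202.2]
eef_rot: [179.8, 0.2, 108.5]
ft_force: [-0.5, -0.4, 0.2]
width: 85.3
```

```bash
python3 st.py; python3 -c "
from h import *
c=r.capture('wrist'); cv2.imwrite('pics/w4.png',c['pixels'][:,:,::-1])
c=r.capture('scene'); crop(c,185,175,285,285,5,'pics/s5.png')"
```

```text
7.65 [ 499.7 -187.7  202.2] [179.8   0.2 108.5] F [-0.5 -0.4  0.2] T [-0.02  0.03 -0.03] w 85.3 q [-28.  23. 104.   0.  53. -46.]
```

View pics/w4.png

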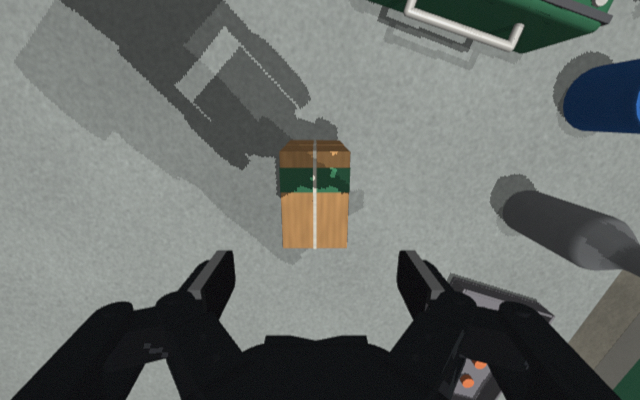

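View pics/s5.png

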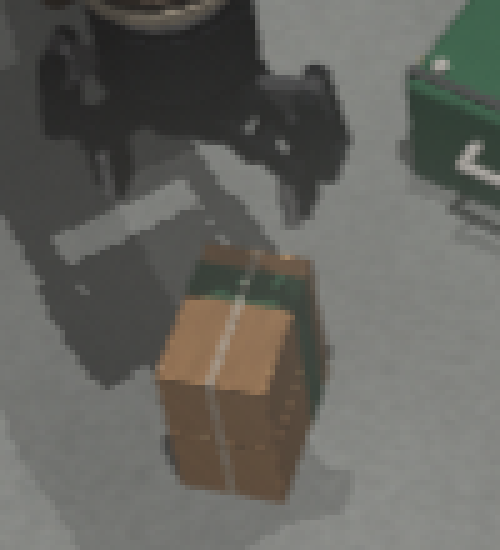

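The first carton sits squarely: edges and tape line up in the scene crop at (215,440). Next is the left carton.

servo_tool --moves "0.09 0.94 0.3 0 0 -0.22;0.09 0.94 0.3 0 0 -0.22;0.09 0.94 0.3 0 0 -0.22;0.09 0.94 0.2 0 0 -0.22;0.09 0.94 0 0 0 -0.22;0.09 0.94 0 0 0 -0.22;0.09 0.94 0 0 0 -0.22;0.09 0.94 0 0 0 -0.22;0.09 0.94 0 0 0 -0.22;0.09 0.94 0 0 0 -0.22;0.09 0.94 0 0 0 -0.22;0.09 0.94 0 0 0 -0.22"

```text
t: 8.75
tcp_pos: [530.6, 152.6, 230.0]
eef_rot: [-179.9, 0.0, 93.3]
ft_force: [0.3, -1.2, -0.1]
width: 85.0
```

servo_tool --moves "0.1 0.94 0 0 0 -0.22;0.1 0.94 0 0 0 -0.22;0.1 0.94 0 0 0 -0.22;0.1 0.94 0 0 0 -0.2;0 0 0 0 0 0;0 0 0 0 0 0"

```text
t: 9.25
tcp_pos: [542.5, 265.0, 229.6]
eef_rot: [-179.9, 0.1, 88.5]
ft_force: [0.2, -0.5, -0.7]
width: 85.2
```

```bash
python3 st.py; python3 -c "
from h import *
c=r.capture('wrist'); cv2.imwrite('pics/w5.png',c['pixels'][:,:,::-1])"
```

```text
9.25 [542.5 265.  229.6] [-1.799e+02  1.000e-01  8.850e+01] F [ 0.2 -0.5 -0.7] T [-0.06  0.04  0.01] w 85.2 q [20. 27. 92. -0. 61. 21.]
```

View pics/w5.png

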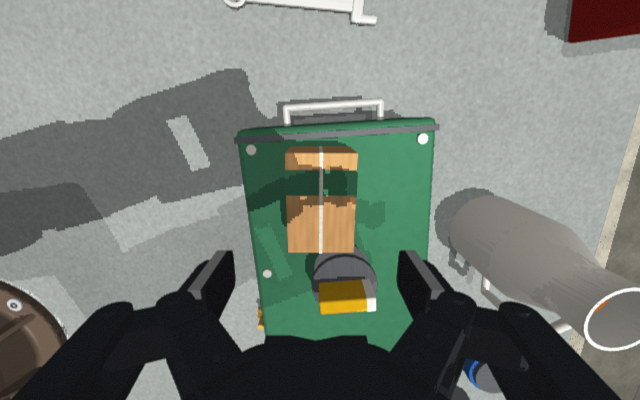

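servo_tool --moves "0.08 0 -0.5 0 0 0;0 0 -0.6 0 0 0;0 0 -0.6 0 0 0;0 0 -0.6 0 0 0;0 0 -0.6 0 0 0;0 0 -0.6 0 0 0;0 0 -0.6 0 0 0;0 0 -0.08 0 0 0;0 0 0 0 0 0;0 0 0 0 0 0"

```text
t: 10.13
tcp_pos: [545.8, 263.4, 106.5]
eef_rot: [180.0, -0.0, 88.4]
ft_force: [0.0, 0.9, 0.1]
width: 85.7
```

```bash
python3 st.py; python3 -c "
from h import *
c=r.capture('wrist'); cv2.imwrite('pics/w6.png',c['pixels'][:,:,::-1])"
```

```text
10.1333 [545.8 263.4 106.5] [180.   -0.   88.4] F [0.  0.9 0.1] T [ 0.04 -0.01  0.04] w 85.7 q [20. 35. 99. -0. 46. 21.]
```

View pics/w6.png

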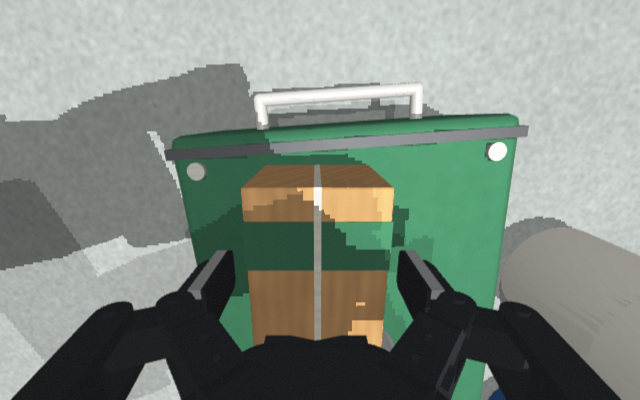

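servo_tool --moves "0 0.07 -0.05 0 0 0;0 0 0 0 0 0"

```text
t: 10.35
tcp_pos: [545.8, 266.3, 105.2]
eef_rot: [179.9, -0.0, 88.4]
ft_force: [-0.8, -0.4, -0.7]
width: 85.2
```

servo_tool --moves "0 0 0 0 0 0;0 0 0 0 0 0;0 0 0 0 0 0;0 0 0 0 0 0;0 0 0 0 0 0;0 0 0 0 0 0;0 0 0 0 0 0" --gripper 0 --newtons 40

```text
t: 10.93
tcp_pos: [545.8, 266.2, 104.9]
eef_rot: [179.9, -0.0, 88.4]
ft_force: [-0.2, 0.4, 5.9]
width: 59.6
```

```bash
python3 st.py; python3 - <<'E'
from h import *
import math
c=r.capture("wrist"); crop(c,220,150,420,300,4,"pics/w7.png")
s=r.get_state(); t=s["tcp_pos"]; a=math.radians(s["eef_rot"][2]); u=np.array([math.cos(a),math.sin(a)])
for v in range(184,196,2):
    p=onz(c,(317,v),145); print(v,((p[:2]-t[:2])@u).round(1))
E
```

```text
10.9333 [545.8 266.2 104.9] [179.9  -0.   88.4] F [-0.2  0.4  5.9] T [0.06 0.1  0.02] w 59.6 q [20. 35. 99. -0. 46. 21.]
184 50.4
186 49.6
188 48.8
190 48.0
192 47.2
194 46.4
```

View pics/w7.png

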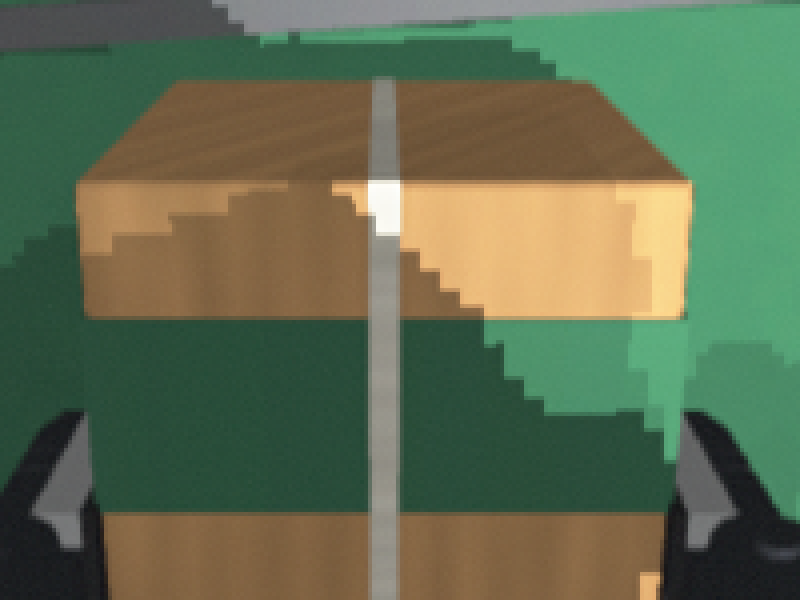

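servo_tool --moves "0 0 0.5 0 0 0;0 0 0.9 0 0 0;0 0 0.9 0 0 0;0 -0.3 0.7 0 0 0;-0.1 -0.94 0 0 0 0.22;-0.1 -0.94 0 0 0 0.22;-0.1 -0.94 0 0 0 0.22;-0.1 -0.94 0 0 0 0.22;-0.1 -0.94 0 0 0 0.22;-0.1 -0.94 0 0 0 0.22;-0.1 -0.94 0 0 0 0.22;-0.1 -0.94 0 0 0 0.22"

```text
t: 11.98
tcp_pos: [520.8, 30.2, 194.0]
eef_rot: [-179.9, -0.0, 98.5]
ft_force: [1.1, -0.7, -3.1]
width: 59.7
```

servo_tool --moves "-0.1 -0.94 0 0 0 0.22;-0.1 -0.94 0 0 0 0.22;-0.1 -0.94 0 0 0 0.22;-0.1 -0.94 0 0 0 0.22;-0.1 -0.94 0 0 0 0.22;-0.1 -0.94 -0.3 0 0 0.22;-0.1 -0.9 -0.5 0 0 0.22;-0.1 -0.64 -0.3 0 0 0.2;0 0 0 0 0 0;0 0 0 0 0 0;0 0 0 0 0 0"

```text
t: 12.9
tcp_pos: [497.4, -183.5, 161.4]
eef_rot: [-180.0, -0.0, 108.4]
ft_force: [0.8, 0.1, -2.6]
width: 59.5
```

```bash
python3 st.py; python3 - <<'E'
from h import *
c=r.capture("wrist"); cv2.imwrite("pics/w8.png",c["pixels"][:,:,::-1])
E
```

```text
12.9 [ 497.4 -183.5  161.4] [-180.    -0.   108.4] F [ 0.8  0.1 -2.6] T [ 0.07 -0.03 -0.01] w 59.5 q [-27.  26. 107.   0.  47. -46.]
```

View pics/w8.png

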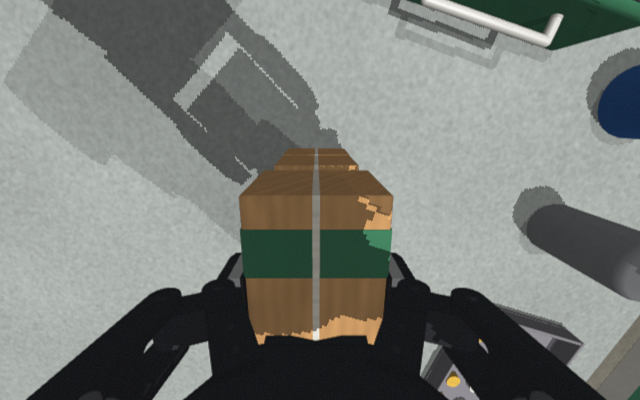

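servo_tool --moves "0.04 -0.09 -0.3 0 0 0;0 0 -0.4 0 0 0;0 0 -0.3 0 0 0;0 0 -0.1 0 0 0;0 0 0 0 0 0;0 0 0 0 0 0;0 0 -0.06 0 0 0;0 0 0 0 0 0;0 0 0 0 0 0"

```text
t: 13.7
tcp_pos: [498.8, -186.7, 126.9]
eef_rot: [180.0, 0.0, 108.4]
ft_force: [-0.5, 0.8, -2.8]
width: 59.7
```

servo_tool --moves "0 0 -0.05 0 0 0;0 0 0 0 0 0;0 0 -0.02 0 0 0;0 0 0 0 0 0"

```text
t: 14.03
tcp_pos: [498.8, -186.7, 124.9]
eef_rot: [180.0, 0.0, 108.5]
ft_force: [-1.4, -0.2, 3.7]
width: 59.7
```

Contact (+3.7 N from −2.8 N). Releasing.

servo_tool --moves "0 0 0 0 0 0;0 0 0 0 0 0;0 0 0 0 0 0;0 0 0 0 0 0;0 0 0 0 0 0;0 0 0.3 0 0 0;0 0 0.8 0 0 0;0 0 0.9 0 0 0;0 0 0.9 0 0 0;0 0 0.5 0 0 0;0 0 0 0 0 0;0 0 0 0 0 0" --gripper 1

```text
t: 15.03
tcp_pos: [498.8, -186.7, 227.5]
eef_rot: [179.9, 0.1, 108.5]
ft_force: [0.3, 0.2, -0.5]
width: 85.4
```

```bash
python3 st.py; python3 - <<'E'
from h import *
c=r.capture("wrist"); crop(c,240,100,400,270,3,"pics/w9.png")
c=r.capture('scene'); crop(c,195,175,285,285,5,'pics/s6.png')
E
```

```text
15.0333 [ 498.8 -186.7  227.5] [1.799e+02 1.000e-01 1.085e+02] F [ 0.3  0.2 -0.5] T [-0.07 -0.04 -0.03] w 85.4 q [-28.  21. 103.   0.  56. -46.]
```

View pics/w9.png

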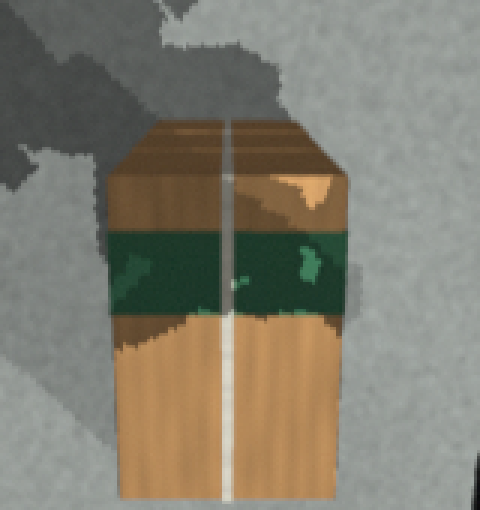

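View pics/s6.png

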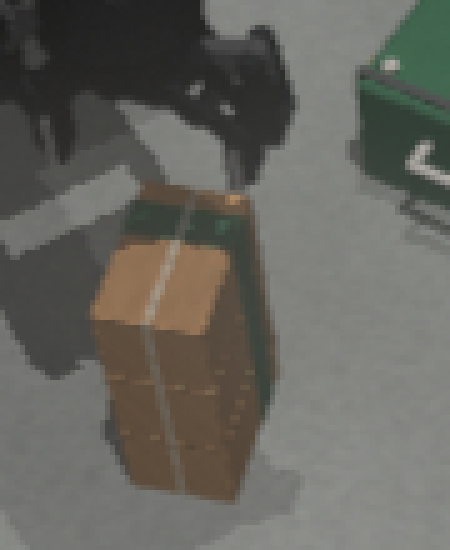

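The column of three is flush, edges and tape line up in both views. Next is the cap, with the tool at yaw ≈182° so both turning directions fit joint 6.

servo_tool --moves "0.18 0.93 0 0 0 0.99;0.18 0.93 0 0 0 0.99;0.18 0.93 0 0 0 0.99;0.18 0.93 0 0 0 0.99;0.18 0.93 0 0 0 0.99;0.18 0.93 0 0 0 0.99;0.18 0.93 0 0 0 0.99;0.18 0.93 0 0 0 0.99;0.18 0.93 0 0 0 0.99;0.18 0.93 0 0 0 0.99;0.17 0.93 0 0 0 0.99;0.17 0.92 0 0 0 0.99"

```text
t: 16.13
tcp_pos: [562.6, 149.3, 225.2]
eef_rot: [-180.0, -0.1, 176.8]
ft_force: [0.3, -0.6, -0.5]
width: 85.3
```

servo_tool --moves "0.17 0.92 0 0 0 0.99;0 0 0 0 0 0;0 0 0 0 0 0;0 0 0 0 0 0"

```text
t: 16.47
tcp_pos: [567.6, 175.2, 225.5]
eef_rot: [-180.0, -0.1, -177.9]
ft_force: [-0.5, -0.8, -0.2]
width: 85.4
```

```bash
python3 st.py; python3 - <<'E'
from h import *
c=r.capture("wrist"); cv2.imwrite("pics/wa.png",c["pixels"][:,:,::-1])
E
```

```text
16.4667 [567.6 175.2 225.5] [-1.800e+02 -1.000e-01 -1.779e+02] F [-0.5 -0.8 -0.2] T [-0.    0.05  0.01] w 85.4 q [ 11.  26.  94.  -0.  60. -81.]
```

View pics/wa.png

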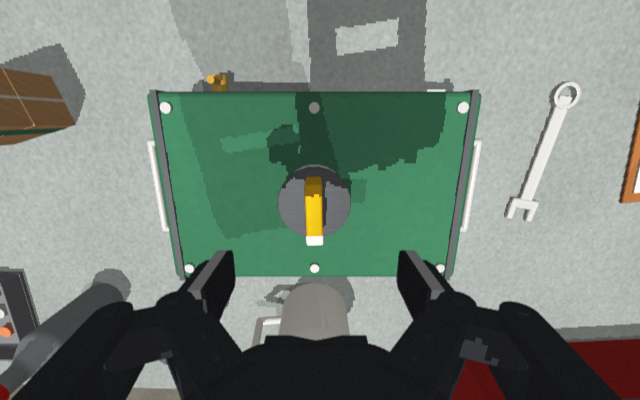

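Bar is at u≈314, in the jaw centre plane, and the tank edges are level in the image, so yaw is right.

servo_tool --moves "0 0 -0.5 0 0 0;0 0 -0.6 0 0 0;0 0 -0.6 0 0 0;0 0 -0.6 0 0 0;0 0 -0.5 0 0 0;0 0 -0.3 0 0 0;0 0 0 0 0 0;0 0 0 0 0 0"

```text
t: 17.18
tcp_pos: [568.1, 174.9, 133.6]
eef_rot: [180.0, -0.0, -177.9]
ft_force: [-0.0, 0.4, 0.4]
width: 85.3
```

```bash
python3 st.py; python3 - <<'E'
from h import *
c=r.capture("wrist"); cv2.imwrite("pics/wb.png",c["pixels"][:,:,::-1])
E
```

```text
17.1833 [568.1 174.9 133.6] [ 180.    -0.  -177.9] F [-0.   0.4  0.4] T [ 0.02 -0.03  0.04] w 85.3 q [ 11.  32.  99.   0.  48. -81.]
```

View pics/wb.png

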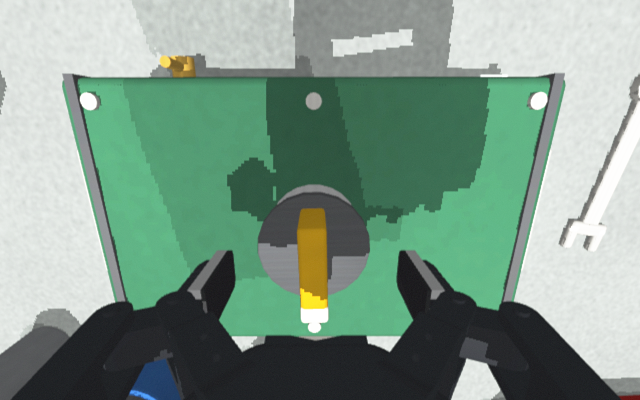

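```bash
python3 - <<'E'
from h import *
c=r.capture("wrist")
for uv,z in [((314,193),126),((314,297),126),((258,243),126),((370,243),126),((313,211),158),((314,322),158)]: print(uv,onz(c,uv,z).round(1))
crop(c,240,170,390,340,4,"pics/wbz.png")
E
```

```text
(314, 193) [534.5 173.3 126. ]
(314, 297) [602.5 175.8 126. ]
(258, 243) [566.4 141.2 126. ]
(370, 243) [563.9 207.7 126. ]
(313, 211) [534.3 173.  158. ]
(314, 322) [594.5 175.7 158. ]
```

View pics/wbz.png

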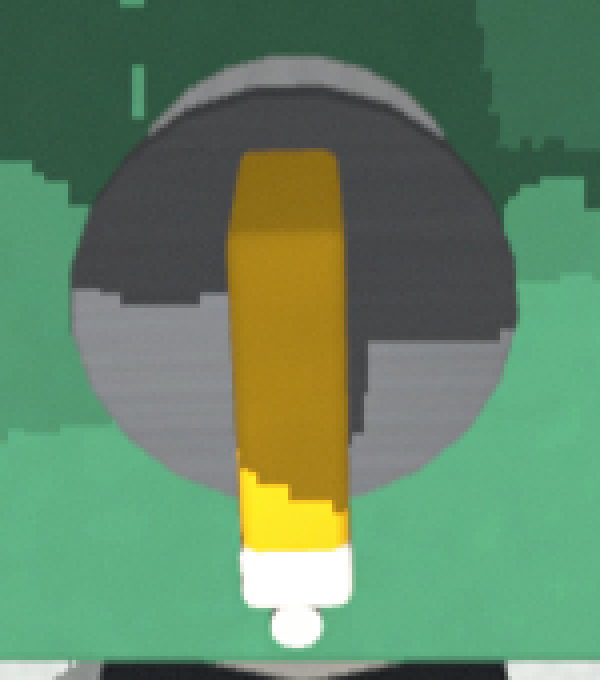

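Disc centre comes out at (568.5, 174.5), against TCP (568.1, 174.9), which is good. Closing on the bar.

servo_tool --moves "0 0 -0.06 0 0 0;0 0 0 0 0 0;0 0 0 0 0 0;0 0 0 0 0 0;0 0 0 0 0 0;0 0 0 0 0 0;0 0 0 0 0 0;0 0 0 0 0 0;0 0 0 0 0 0;0 0 0 0 0 0;0 0 0 0 0 0;0 0 0 0 0 0" --gripper 0 --newtons 60

```text
t: 18.28
tcp_pos: [568.0, 175.1, 132.0]
eef_rot: [-180.0, 0.0, -177.8]
ft_force: [0.4, -5.0, 4.0]
width: 13.1
```

```bash
python3 st.py
```

```text
18.2833 [568.  175.1 132. ] [-180.     0.  -177.8] F [ 0.4 -5.   4. ] T [-0.8   0.26  0.03] w 13.1 q [ 11.  32. 100.  -0.  48. -81.]
```

servo_tool --moves "0 0 0 0 0 0.5;0 0 0 0 0 0.5;0 0 0 0 0 0.5;0 0 0 0 0 0.5;0 0 0 0 0 0.5;0 0 0 0 0 0.5;0 0 0 0 0 0"

```text
t: 18.87
tcp_pos: [568.7, 174.9, 132.0]
eef_rot: [-179.9, 0.1, -160.5]
ft_force: [1.2, -7.1, 3.3]
width: 13.0
```

```bash
python3 st.py
```

```text
18.8667 [568.7 174.9 132. ] [-1.799e+02  1.000e-01 -1.605e+02] F [ 1.2 -7.1  3.3] T [-1.05 -0.19  0.02] w 13.0 q [ 11.  32. 100.  -0.  48. -99.]
```

servo_tool --moves "0 0 0 0 0 0.5;0 0 0 0 0 0.3;0 0 0 0 0 0"

```text
t: 19.12
tcp_pos: [568.8, 174.8, 132.0]
eef_rot: [-179.9, 0.1, -155.9]
ft_force: [2.4, -7.1, 4.1]
width: 13.1
```

```bash
python3 st.py
```

```text
19.1167 [568.8 174.8 132. ] [-1.799e+02  1.000e-01 -1.559e+02] F [ 2.4 -7.1  4.1] T [-1.13 -0.27 -0.03] w 13.1 q [  11.   32.   99.   -0.   48. -103.]
```

0.38 rad turned with almost no moment about z, so +z (counter-clockwise) is the loosening way. Continuing.

servo_tool --moves "0 0 0 0 0 0.6;0 0 0 0 0 0.6;0 0 0 0 0 0.6;0 0 0 0 0 0.6;0 0 0 0 0 0.6;0 0 0 0 0 0.6;0 0 0 0 0 0.6;0 0 0 0 0 0.6;0 0 0 0 0 0.6;0 0 0 0 0 0.6;0 0 0 0 0 0.6;0 0 0 0 0 0"

```text
t: 20.12
tcp_pos: [569.0, 174.5, 132.1]
eef_rot: [-179.9, 0.0, -118.0]
ft_force: [3.2, -8.8, 2.5]
width: 12.8
```

```bash
python3 st.py; python3 - <<'E'
from h import *
c=r.capture("wrist"); cv2.imwrite("pics/wc.png",c["pixels"][:,:,::-1])
E
```

```text
20.1167 [569.  174.5 132.1] [-179.9    0.  -118. ] F [ 3.2 -8.8  2.5] T [-1.75 -0.52 -0.07] w 12.8 q [  11.   32.   99.   -0.   48. -141.]
```

View pics/wc.png

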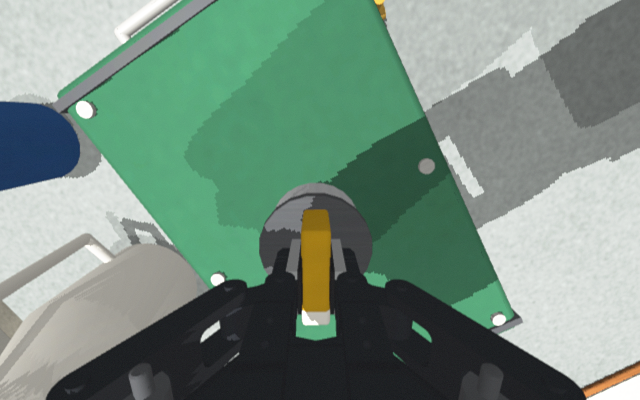

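The bar stays square in the pads and has turned 1.04 rad with little moment. I'll turn slightly more, then lift gently.

servo_tool --moves "0 0 0 0 0 0.3;0 0 0 0 0 0.15;0 0 0 0 0 0;0 0 0 0 0 0"

```text
t: 20.5
tcp_pos: [569.1, 174.5, 132.1]
eef_rot: [-179.9, 0.0, -115.7]
ft_force: [3.5, -10.0, 3.3]
width: 12.6
```

```bash
python3 st.py
```

```text
20.5 [569.1 174.5 132.1] [-179.9    0.  -115.7] F [  3.5 -10.    3.3] T [-1.78 -0.59 -0.41] w 12.6 q [  11.   32.   99.   -0.   48. -144.]
```

servo_tool --moves "0 0 0.1 0 0 0;0 0 0.1 0 0 0;0 0 0.1 0 0 0;0 0 0 0 0 0"

```text
t: 20.83
tcp_pos: [568.8, 174.9, 140.5]
eef_rot: [-179.9, -0.0, -115.7]
ft_force: [3.8, -5.1, -2.6]
width: 12.9
```

End stop reached (1.08 rad, −0.41 N m), and it lifts freely past 8 mm with no pull beyond the cap's weight.

servo_tool --moves "0 0 0.15 0 0 0;0 0 0.2 0 0 0;0 0 0.2 0 0 0;0 0 0.4 0 0 0;0 0 0.5 0 0 0;0 0 0.5 0 0 0;0 0 0.5 0 0 0;0 0 0.4 0 0 0;0 0 0.3 0 0 0;0 0 0.1 0 0 0;0 0 0 0 0 0;0 0 0 0 0 0"

```text
t: 21.83
tcp_pos: [567.7, 175.5, 237.7]
eef_rot: [180.0, -0.0, -115.6]
ft_force: [-0.4, 0.9, -4.9]
width: 12.8
```

servo_tool --moves "0 0 0 0 0 0;0 0 0 0 0 0;0 0 0 0 0 0;0 0 0 0 0 0"

```text
t: 22.17
tcp_pos: [568.0, 175.5, 237.8]
eef_rot: [180.0, -0.0, -115.6]
ft_force: [0.2, -1.3, -4.4]
width: 12.7
```

```bash
python3 st.py; python3 - <<'E'
from h import *
c=r.capture("wrist"); cv2.imwrite("pics/wd.png",c["pixels"][:,:,::-1])
c=r.capture("scene"); crop(c,195,95,395,295,3,"pics/sd.png")
E
```

```text
22.1667 [568.  175.5 237.8] [ 180.    -0.  -115.6] F [ 0.2 -1.3 -4.4] T [-0.02 -0.    0.05] w 12.7 q [  11.   25.   93.    0.   61. -144.]
```

View pics/wd.png

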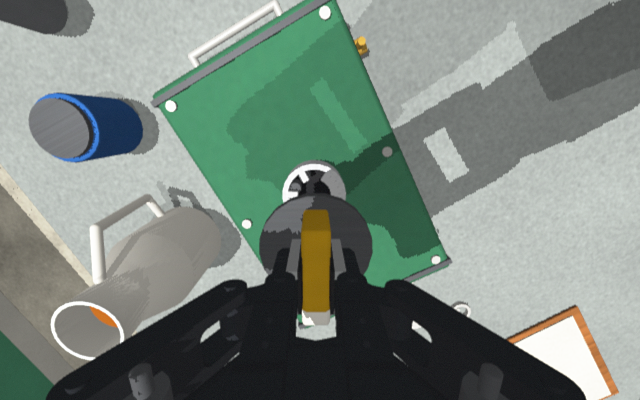

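View pics/sd.png

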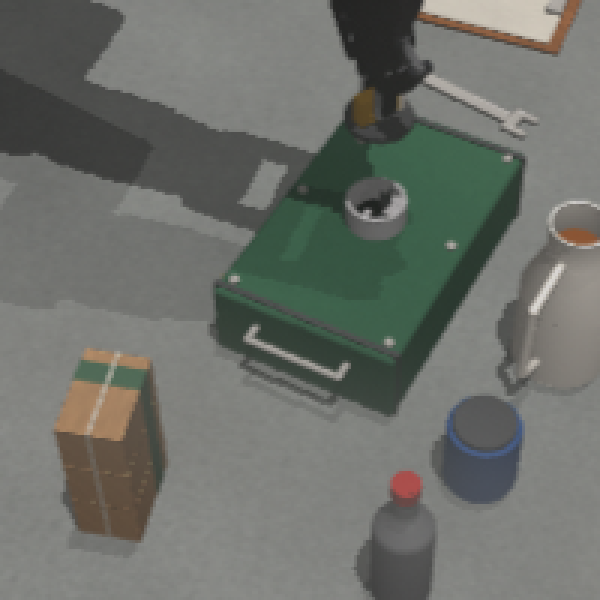

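The cap hangs level in the gripper above the open neck (scene crop (380,115) over (377,205)). The column is upright at (110,440). The TCP rose 106 mm, and the −4.4 N matches the cap's weight. Handing in.

```bash
python3 -c "
from rig import r
print(r.job_done())"; python3 st.py
```

```text
the job is handed in; nothing more can be done
None
the job is handed in; nothing more can be done
```

I stacked both tank cartons on the bench carton, took off the filler cap, and handed the job in at about 22 s of the 72 s allowed. No verdict was reported.

- **Cartons:** I moved the carton nearer the bench carton first, then the other. After the second release, the edges and tape lines of all three lined up in the wrist and scene pictures. The final scene picture showed the column still upright.
- **Cap:** My first try, counter-clockwise from above, was the loosening way. It turned with almost no moment past 0.38 rad and met the end stop at about 1.08 rad with 0.4 N m. It then lifted out freely.
- **At hand-in:** The cap was gripped on its bar (12.7 mm opening) and hung still and level about 106 mm above the neck rim. It was within about 1 mm of the neck's axis, and the −4.4 N vertical force fits its weight.
- **Other objects:** I did not measure the jug, spray bottle, filter and wrench again, but the last picture showed them in place.

Two things disagreed:
- **Cameras on the cartons:** The top and scene cameras differed by about 5 mm in x. I settled this with where the gripper closed on the first carton and with the wrist camera.
- **Sideways force on the cap:** The tool felt up to 10 N sideways while turning it. This went away on lifting and was well within limits.

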